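Catch three heatsinks from the bench chute for the counting scale

TASK

Pick the empty black parts pan off the counting scale by its handle and hold it in the air, level, under the nose of the steel chute, pushing the far wall of the pan against the paddle that hangs there, so that the stop drops and all three heatsinks slide off the chute into the pan. When the three are in it, bring the pan out and stand it level on the middle of the scale's platform again, with the three heatsinks in it, and let go. Do not shift the multimeter, the pliers or the circuit board.

Things in the scene. Friction and masses are not known exactly. Their poses are not given: they have to be found in the camera images.
- pan: loose black plastic parts pan, open box 150 (x) x 110 (y) x 50 (z) mm, walls and floor 3 mm, about 180 g empty. Origin in the middle of its underside, z up. Handle: an upright flat web on the middle of its -x end wall, 12 mm thick in y, x = -74 to -120 mm, 11 to 49 mm above the underside. It starts on the scale, handle roughly on the robot's side
- pan_grip (a point): middle of the pan's handle, in pan axes at (-97, 0, 30) mm; grip the handle here, across its 12 mm thickness
- chute: fixed gravity chute of slippery dark sheet steel on a grey stand. Origin on the bench, plumb under the lip; +x is level and points up the slope, away from the mouth; z up. The channel rises 38 degrees from the lip for 170 mm (top at z = 295 mm), 74 mm wide outside. The stand begins behind the mouth: base plate 10 mm high from x = 60 mm on, uprights from x = 97 mm on
- chute_lip (a point): middle of the chute's lip, the lower end of its channel: chute (0, 0, 165) mm. Pieces leave it towards the chute's -x, meet the nose and fall between chute x = -100 and 0 mm
- chute_nose (a point): middle of the bottom edge of the nose, chute (-100, 0, 141) mm. The nose is a plate 80 mm wide that leans outwards 27 degrees, its top at chute (-136, 0, 213) mm; level cheeks (z 150 to 215 mm) join it to the channel. All below 141 mm is free. It overhangs a held pan's handle, so a gripper pointing straight down hits it: lean the gripper back from it 30 to 45 degrees
- chute_drop (a point): about where the pieces come down: chute (-50, 0, 60) mm
- paddle (a joint): turn of the bell-crank with paddle and stop, rad: 0 at rest (stop up), grows as the paddle is pushed to the chute's +x, hard end at 0.36. Level axis along the chute's y at chute (63, 0, 198) mm. The stop, a plate 14 mm high at the lip, is below the channel floor from 0.22 on; held open, the queue slides out in about 1 s. Spring return: 2 N at first, 4 N at the end
- paddle_face (a point): middle of the paddle's face that looks to the chute's -x, at rest at chute (15, 0, 89) mm: an upright plate 60 mm wide, 55 mm high, lower edge 62 mm above the bench (a pan standing on the bench passes under it). Pushed to 0.3 rad, the face stands at about chute x = 43 mm, 100 mm above the bench
- heatsink_1: loose finned aluminium heatsink, a block 60 x 40 x 25 mm, about 65 g; origin in the middle of the block, y along its 60 mm length (it lies across the chute at the start), x along its 40 mm width, z out of the fins. The lowest of the queue on the chute, resting against the stop.
- heatsink_2: loose finned aluminium heatsink, a block 60 x 40 x 25 mm, about 65 g; origin in the middle of the block, y along its 60 mm length (it lies across the chute at the start), x along its 40 mm width, z out of the fins. Second in the queue.
- heatsink_3: loose finned aluminium heatsink, a block 60 x 40 x 25 mm, about 65 g; origin in the middle of the block, y along its 60 mm length (it lies across the chute at the start), x along its 40 mm width, z out of the fins. Last in the queue.
- scale: fixed counting scale: grey base with a square steel platform 190 x 190 mm whose top is 55 mm above the bench. Origin on the bench under the middle of the platform, z up; its keypad and display (up to 43 mm high, out to x = -170 mm) lie on its -x side, towards the robot
- scale_top (a point): middle of the top of the scale's platform, 55 mm above the bench
- multimeter: bystander: loose red and black multimeter, 175 (x) x 88 x 50 mm high, origin under its middle
- pliers: bystander: loose pliers with green handles, 160 (x) x 70 x 15 mm high, origin under the pivot, jaws to +x
- board: bystander: loose green circuit board with parts on it, 100 (x) x 140 (y) x 30 mm high, origin under its middle
Mind the look-alikes: they are no part of the job. Leave any turquoise look-alike of the pan alone.

How it is judged (in metres and radians):
On the way:
1. the three heatsinks are caught: all lie in the pan while it is held off the bench under the chute's nose (x of heatsink_1 in the frame of pan between -0.075 and 0.075 m and y of heatsink_1 in the frame of pan between -0.055 and 0.055 m and z of heatsink_1 in the frame of pan between 0.005 and 0.095 m and x of heatsink_2 in the frame of pan between -0.075 and 0.075 m and y of heatsink_2 in the frame of pan between -0.055 and 0.055 m and z of heatsink_2 in the frame of pan between 0.005 and 0.095 m and x of heatsink_3 in the frame of pan between -0.075 and 0.075 m and y of heatsink_3 in the frame of pan between -0.055 and 0.055 m and z of heatsink_3 in the frame of pan between 0.005 and 0.095 m and height (world z) of pan above 0.015 m and horizontal distance between pan and chute_drop below 0.09 m and angle between pan's own z axis and vertical below 0.35 rad), for 0.2 s.
At the end, for the whole second after the job is handed in: The pan stands level (within 3 degrees), released and at rest, on the scale's platform with its middle within 45 mm of the platform's middle; the middles of all three heatsinks are inside the pan's walls and no more than 95 mm above its underside, at rest (x of heatsink_1 in the frame of pan between -0.075 and 0.075 m and y of heatsink_1 in the frame of pan between -0.055 and 0.055 m and z of heatsink_1 in the frame of pan between 0.005 and 0.095 m and x of heatsink_2 in the frame of pan between -0.075 and 0.075 m and y of heatsink_2 in the frame of pan between -0.055 and 0.055 m and z of heatsink_2 in the frame of pan between 0.005 and 0.095 m and x of heatsink_3 in the frame of pan between -0.075 and 0.075 m and y of heatsink_3 in the frame of pan between -0.055 and 0.055 m and z of heatsink_3 in the frame of pan between 0.005 and 0.095 m and horizontal distance between pan and scale_top below 0.045 m and z of pan in the frame of scale_top between -0.004 and 0.006 m and angle between pan's own z axis and vertical below 0.06 rad and linear speed of pan below 0.02 m/s and linear speed of each of heatsink_1, heatsink_2, heatsink_3 below 0.03 m/s); the robot touches nothing.
It fails at once if the multimeter is shifted by more than 20 mm (distance of multimeter from where it was at the start of the episode above 0.02 m).
It fails at once if the pliers is shifted by more than 20 mm (distance of pliers from where it was at the start of the episode above 0.02 m).
It fails at once if the circuit board is shifted by more than 20 mm (distance of board from where it was at the start of the episode above 0.02 m).
It also fails if it takes over 58 s, if anything falls off the work surface, if the arm or the gripper's body presses on something with over 40 N, if the wrist force passes 120 N, or if a joint passes its speed limit or range.

ROBOT

A 6-joint arm with a two-finger parallel gripper is mounted at the origin on the work surface. World frame = base frame: x ahead of the robot, y to its left, z up, the work surface at z = 0. Lengths are in mm, angles in rad, forces in N, time in s.
With the tool pointing down it reaches from about 300 to 775 mm from the base axis. Payload 14.6 kg.
Tool frame: the origin (TCP) lies on the centre line of the jaws, within the pads' length; the fingertips stand 19 mm ahead of it and the grasp point (between the pads) is the TCP (bot.tip_reach is the distance from the TCP to the fingertips, in mm); z points along the fingers, y is the line along which they close (so a half turn about z gives the same grasp; the last joint's range is limited). The gripper opens to 85 mm and grips with 20 to 120 N. Pads are 22 mm wide; open, the fingers measure 114 mm over their backs; the gripper's body (76 mm by 85 mm) begins 54 mm behind the grasp point. The pads swing forward as they close: fully open they stand 13 mm farther back than shut.
Start: joints at [-0.067, 0.3, 1.521, -0, 1.321, -0.067], TCP at [549.991, -0.002, 250.281] pointing down, gripper open.
Joint ranges: [-3.03, 3.03], [-0.79, 2.21], [0.23, 2.52], [-1.04, 4.18], [0, 3.07], [-2.55, 2.55]. Speed limits (rad/s): [2.22, 2.22, 2.57, 3.14, 3.14, 3.14].

INTERFACE

Orientations are given as a unit quaternion [w, x, y, z].
In Python, from rig import bot gives the robot as it stands. Calls block until the motion is done:
- bot.move_to(position, orientation): joint-space move of the TCP to a pose.
- bot.servo_line(position, attitude=None, speed=150, until_force=None): straight line of the TCP; attitude=None keeps the orientation; speed is the mean speed in mm/s. With until_force (N) it stops when the force on the tool has changed by that much, and returns True; else False.
- bot.move_joints(angles): joint-space move.
- bot.move_gripper(opening, grip_force=None): finger opening in mm; grip_force is the grip in N (None keeps the last); returns when the fingers have stopped.
- bot.dwell(seconds).
- bot.ik(position, orientation): joint angles nearest the present ones, or None.
- bot.read_state(): the state.
- bot.read_camera(name): name is "scene" or "side" or "wrist"; returns a dict with "image" (400x640x3 uint8, blue, green, red), "depth" (400x640 float32, mm along the optical axis (not along the pixel's ray), 0 where there is no reading), "fovy" (degrees; the focal length in pixels is half the picture's height over the tangent of half this angle, whatever the lens; pixels are square), "cx", "cy" (the principal point, pixels), "eye" and "attitude" of the camera in the world; the wrist camera has in their place "mount" (4x4, takes a point from camera to tool coordinates, whose origin is the TCP and whose axes are the flange's). Camera axes: x right, y down, z forward; pixel columns grow to the right and rows downward; lengths in mm; the calibration is good to about 2 mm. A picture is of the moment at which its call begins: read the wrist's pose just before it.
A pose or a line that the arm cannot do raises bot.MotionError and nothing moves.
- bot.finish_job(): hands the job in; it is judged then, once.
The state is a dict: "clock": time; "joint_positions": joint angles; "qvel": joint speeds; "effort": joint torques, N m; "ee_pos": TCP position; "tool_rot": TCP orientation; "ft_force": force on the tool from outside, world axes, zero at the start; "moment": the same for the moment, N m; "grip_width": finger opening in mm; "grip_force": force on a finger pad.
Only numpy, scipy, OpenCV 4.12 (cv2) and the standard library are available. Lean on these libraries where they do the work, as an engineer would, in place of code of your own. Each camera call takes 0.05 s, during which the arm holds its last target. There are 200 camera calls.

## Working session

There is one attempt and no reset: what is moved stays moved. The work goes in short steps, each a Python script; the robot and the scene stay as the last script left them, time stands still between calls to the robot, and variables do not carry over. Pictures are saved under pics/ and viewed, at most 10 in all, crops included, and the job is handed in when it is done.

```bash
ls; mkdir -p pics; cat > h.py <<'E'
import numpy as np, cv2
from scipy.spatial.transform import Rotation as R
from rig import bot
def rot(q): return R.from_quat([q[1],q[2],q[3],q[0]])
def quat(r): q=r.as_quat(); return [q[3],q[0],q[1],q[2]]
def cloud(c):
    d=c['depth'];h,w=d.shape;f=h/2/np.tan(np.radians(c['fovy'])/2)
    u,v=np.meshgrid(np.arange(w),np.arange(h))
    P=np.stack([(u-c['cx'])/f*d,(v-c['cy'])/f*d,d],-1)
    a=np.array(c['attitude']); M=rot(a).as_matrix() if a.size==4 else a
    W=P@M.T+np.array(c['eye']); W[d<=0]=np.nan
    return W
E
python3 - <<'E'
from h import *
import pickle
for n in('scene','side'):
    c=bot.read_camera(n);cv2.imwrite(f'pics/{n}0.png',c['image']);pickle.dump(c,open(n+'.pkl','wb'))
    print(n,c['eye'],c['attitude'],c['fovy'],c['cx'],c['cy'])
print(bot.read_state())
E
```

```text
pics
scene [1204.09657633 -208.10012344 1157.90137287] [-0.22926702  0.70964871  0.63433697 -0.20359755] 55.827368768365865 320.771049835444 203.79456287985275
side [ -17.6924804  1051.58288105 1282.7853081 ] [ 0.08729149 -0.1894999   0.8913522  -0.40244408] 43.80597119669663 319.19985301724535 196.15166297678132
{'clock': 0.1, 'joint_positions': array([-6.66250113e-02,  3.00420628e-01,  1.52148637e+00,  2.89776518e-05,
        1.32069149e+00, -6.66023980e-02]), 'qvel': array([-0.00051777, -0.00113699, -0.00230787, -0.00072127, -0.00026989,
       -0.0001249 ]), 'effort': array([ 5.41233840e-04, -5.44380498e+01, -3.62372375e+01, -1.11349805e-04,
        3.02289474e-03, -1.80062301e-05]), 'ee_pos': array([5.49825194e+02, 1.32776166e-03, 2.49789055e+02]), 'tool_rot': array([-3.87741235e-04,  7.07117227e-01,  7.07096156e-01, -3.20592262e-04]), 'ft_force': array([-0.00496526, -0.42735355, -0.17947272]), 'moment': array([-0.02756638, -0.01608334, -0.01591281]), 'grip_force': 0.0, 'grip_width': 85.68405871939146}
```

View pics/scene0.png

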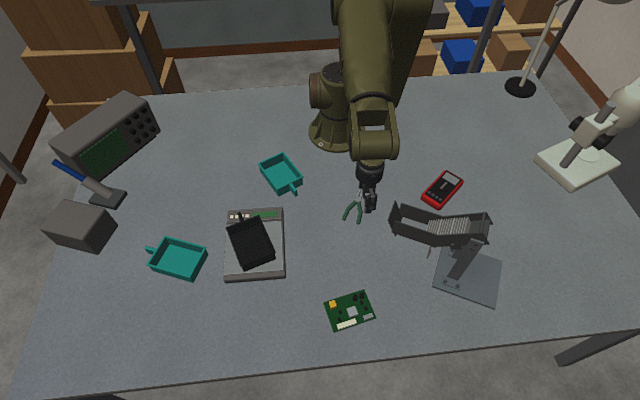

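View pics/side0.png

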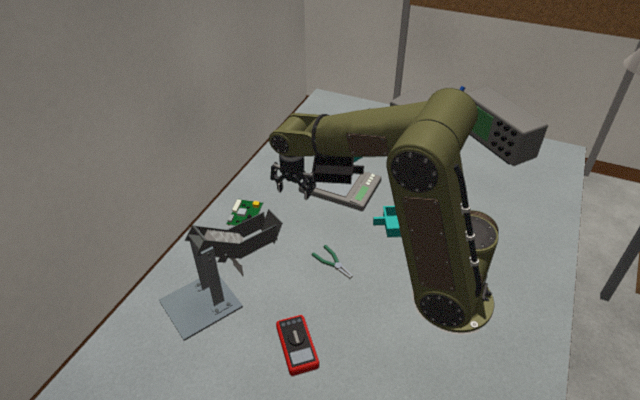

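```bash
python3 - <<'E'
from h import *
import pickle
out=[]
s=1.2
top=np.zeros((int(560*s),int(900*s),3),np.uint8); Z=np.full(top.shape[:2],-1e9)
for n in('scene','side'):
    c=pickle.load(open(n+'.pkl','rb'));W=cloud(c)
    p=W.reshape(-1,3);col=c['image'].reshape(-1,3)
    k=np.isfinite(p[:,0])&(p[:,2]<330)&(p[:,2]>-20);p=p[k];col=col[k]
    np.savez(n+'_pc.npz',p=p,col=col)
    o=np.argsort(p[:,2]);p=p[o];col=col[o]
    r=((850-p[:,0])*s).astype(int);q=((450-p[:,1])*s).astype(int)  # up=+x, left=+y
    ok=(r>=0)&(r<top.shape[0])&(q>=0)&(q<top.shape[1])
    for a,b,z,cc in zip(r[ok],q[ok],p[ok,2],col[ok]):
        if z>Z[a,b]: Z[a,b]=z; top[a:a+2,b:b+2]=cc
top=np.clip(top.astype(int)*1.5,0,255).astype(np.uint8)
for i in range(300,850,100): cv2.putText(top,str(i),(0,int((850-i)*s)),0,.4,(0,255,255));cv2.line(top,(30,int((850-i)*s)),(1080,int((850-i)*s)),(0,90,90),1)
for i in range(-400,450,100): cv2.putText(top,str(i),(int((450-i)*s),10),0,.4,(0,255,255));cv2.line(top,(int((450-i)*s),15),(int((450-i)*s),700),(0,90,90),1)
cv2.imwrite('pics/top.png',cv2.resize(top,(800,498)))
def rect(p,name):
    r=cv2.minAreaRect(p[:,:2].astype(np.float32));print(name,len(p),r, p[:,2].mean())
d=np.load('scene_pc.npz');p=d['p'];col=d['col'].astype(int)
def box(x0,x1,y0,y1,z0,z1): return (p[:,0]>x0)&(p[:,0]<x1)&(p[:,1]>y0)&(p[:,1]<y1)&(p[:,2]>z0)&(p[:,2]<z1)
reg=box(350,850,-450,-100,-20,300)
print(np.histogram(p[reg][:,2],bins=np.arange(0,130,5)))
for a,b in((97,112),(48,62)):
    q=p[reg&(p[:,2]>a)&(p[:,2]<b)]; rect(q,'scale/pan %d'%a)
reg=box(350,850,80,450,-20,330)
for a,b in((6,15),(60,130),(130,215),(215,300),(150,300)):
    q=p[reg&(p[:,2]>a)&(p[:,2]<b)]
    if len(q)>5: rect(q,'chute %d'%a)
E
```

```text
(array([6293,  580,  232,   69,   70,   79,  223,  510,  294,   37,  338,
       1387,  465,   60,   57,   65,   45,   58,   63,   49,  141,  226,
          5,    0,    0]), array([  0,   5,  10,  15,  20,  25,  30,  35,  40,  45,  50,  55,  60,
        65,  70,  75,  80,  85,  90,  95, 100, 105, 110, 115, 120, 125]))
scale/pan 97 402 ((546.91162109375, -370.8351745605469), (197.18008422851562, 116.7518081665039), 18.532020568847656) 105.10647879401309
scale/pan 48 2061 ((564.069580078125, -357.5191650390625), (186.45237731933594, 191.37147521972656), 88.96744537353516) 57.4036605940787
chute 6 2410 ((603.428466796875, 265.3330383300781), (488.73583984375, 368.9122314453125), 0.07213515788316727) 10.830468576608355
chute 60 212 ((684.7315063476562, 252.22731018066406), (113.98155212402344, 89.66055297851562), 72.40859985351562) 93.49480578242377
chute 130 1813 ((641.0657958984375, 195.51698303222656), (270.4689025878906, 81.64656066894531), 59.8231201171875) 186.47224217674207
chute 215 1476 ((644.8814697265625, 200.9666748046875), (281.8198547363281, 88.64358520507812), 60.333335876464844) 247.06752560298196
chute 150 3225 ((644.7141723632812, 200.67294311523438), (282.4958801269531, 88.64358520507812), 60.333343505859375) 215.0872374648953
```

View pics/top.png

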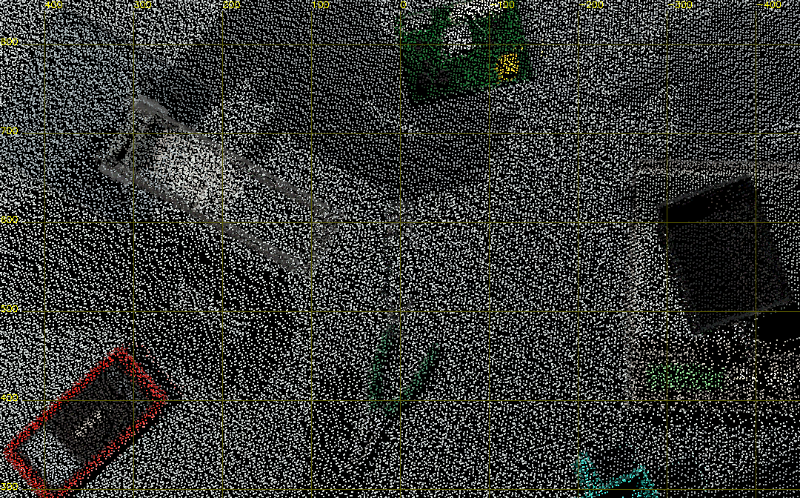

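```bash
python3 - <<'E'
from h import *
d=np.load('scene_pc.npz');p1=d['p'];d=np.load('side_pc.npz');p2=d['p']
for nm,p in(('scene',p1),('side',p2)):
    k=(p[:,0]>480)&(p[:,0]<800)&(p[:,1]>40)&(p[:,1]<400)
    q=p[k]; w=q[q[:,2]>150]
    r=cv2.minAreaRect(w[:,:2].astype(np.float32)); print(nm,r)
    for th in (58,59,60,61,62):
        e=np.array([np.cos(np.radians(th)),np.sin(np.radians(th))]);n=np.array([-e[1],e[0]])
        v=(w[:,:2]-[644,200])@n
        # sharpness of side walls: entropy of lateral histogram
        h=np.histogram(v,bins=np.arange(-60,60,2))[0]; print(th,(h**2).sum(), h.max(), np.percentile(v,[1,99]).round(1))
    th=np.radians(60.3);e=np.array([np.cos(th),np.sin(th)]);n=np.array([-e[1],e[0]])
    s=(q[:,:2]-[644,200])@e;v=(q[:,:2]-[644,200])@n
    for z in range(60,300,10):
        m=(abs(q[:,2]-z)<5)&(abs(v)<60)
        if m.sum()>4: print(z,m.sum(),'s',np.percentile(s[m],[0,5,25,50,75,95,100]).round(0),'v',np.percentile(v[m],[2,50,98]).round(0))
p=p1
k=(p[:,0]>400)&(p[:,0]<700)&(p[:,1]>-480)&(p[:,1]<-250)
q=p[k&(p[:,2]>101)&(p[:,2]<110)]
hull=q[:,:2]
for th in range(14,25):
    e=np.array([np.cos(np.radians(th)),np.sin(np.radians(th))]);n=np.array([-e[1],e[0]])
    s=hull@e;v=hull@n
    print(th,np.percentile(s,[0,2,98,100]).round(0),np.percentile(v,[0,2,98,100]).round(1), (np.histogram(v,bins=np.arange(-700,0,2))[0]**2).sum())
q=p[k&(p[:,2]>50)&(p[:,2]<62)]
print('plat x',np.percentile(q[:,0],[0,.5,1,99,99.5,100]),'y',np.percentile(q[:,1],[0,.5,1,99,99.5,100]))
c=bot.read_camera('wrist');cv2.imwrite('pics/w.png',c['image']);print(c['mount'],c['fovy'])
E
```

```text
scene ((644.7141723632812, 200.67294311523438), (282.4958801269531, 88.64358520507812), 60.333343505859375)
58 476105 319 [-41.5  43.8]
59 587121 370 [-40.  42.]
60 687425 435 [-40.   40.5]
61 824357 554 [-42.   39.7]
62 669957 469 [-44.   40.5]
60 30 s [ 94.  95. 100. 108. 115. 125. 129.] v [-41. -38.  43.]
70 33 s [ 11.  11.  97. 104. 113. 126. 129.] v [-42. -38.  42.]
80 28 s [ 11.  11.  98. 109. 113. 125. 126.] v [-42. -38.  43.]
90 35 s [ 11.  12. 100. 109. 117. 127. 129.] v [-41. -37.  42.]
100 30 s [ 11.  11.  96. 108. 120. 127. 130.] v [-41. -38.  42.]
110 28 s [ 12.  13.  98. 109. 117. 127. 129.] v [-41. -38. -12.]
120 31 s [ 12.  12.  95. 105. 115. 126. 129.] v [-41. -38. -18.]
130 22 s [ 95.  96. 105. 115. 122. 127. 128.] v [-40. -38. -36.]
140 25 s [-103.  -63.  100.  107.  115.  125.  129.] v [-41. -38.  -1.]
150 101 s [-118. -107.  -92.  -43.   20.  124.  129.] v [-40. -34.  39.]
160 167 s [-115. -110.  -86.  -50.   -1.  118.  129.] v [-40. -34.  39.]
170 216 s [-119. -115.  -83.  -44.    6.  112.  128.] v [-40. -33.  38.]
180 262 s [-123. -121.  -94.  -38.    7.  111. 
[... 3078 characters left out ...]
 [279. 288. 476. 478.] [-604.1 -602.2 -484.4 -482.3] 4176
22 [269. 278. 467. 469.] [-612.1 -609.8 -490.8 -488. ] 3702
23 [260. 269. 458. 460.] [-620.  -617.4 -496.9 -493.7] 3306
24 [250. 259. 448. 451.] [-627.6 -624.8 -502.4 -499.2] 2990
plat x [466.95751991 472.61436317 475.37122311 658.52770586 659.30897332
 661.36021794] y [-455.85688027 -453.68755477 -452.87065504 -266.01911963 -264.77623245
 -262.85198027]
[[-2.71874384e-04 -9.58456364e-01 -2.85239064e-01  7.34329321e+01]
 [ 9.99999922e-01 -3.42198087e-04  1.96703675e-04  2.95405465e-01]
 [-2.86140151e-04 -2.85238988e-01  9.58456383e-01 -1.24116773e+02]
 [ 0.00000000e+00  0.00000000e+00  0.00000000e+00  1.00000000e+00]] 68.7552012549435
```

```bash
python3 - <<'E'
from h import *
for n in('scene','side'):
    d=np.load(n+'_pc.npz');p=d['p'];c=d['col'].astype(int)
    def rep(nm,m): 
        r=cv2.minAreaRect(p[m][:,:2].astype(np.float32)); print(n,nm,m.sum(),np.round(r[0],1),np.round(r[1],1),round(r[2],1),np.percentile(p[m][:,2],[5,50,95]).round(1))
    g=c[:,1]-np.maximum(c[:,0],c[:,2])
    rep('board',(g>12)&(p[:,0]>650)&(p[:,0]<900)&(p[:,1]>-200)&(p[:,1]<100))
    rep('meter',(c[:,2]-c[:,1]>60)&(p[:,0]>300)&(p[:,0]<500)&(p[:,1]>150)&(p[:,1]<500)&(p[:,2]>0))
    for x,y in((300,-200),(500,250),(450,100),(680,-100),(600,0)):
        m=(np.hypot(p[:,0]-x,p[:,1]-y)<25); print(x,y,m.sum(),np.median(p[m][:,2]).round(1))
    m=(np.hypot(p[:,0]-550,p[:,1])<60)&(p[:,2]>225)&(p[:,2]<320); rep('grip',m)
E
```

```text
scene board 945 [798.7 -71.3] [ 99.2 139.8] 12.6 [ 7.5 11.5 15.8]
scene meter 268 [378.1 349.7] [ 86.2 169.9] 40.6 [16.6 33.3 39.8]
300 -200 127 18.5
500 250 39 1.0
450 100 114 1.2
680 -100 162 1.1
600 0 289 253.0
scene grip 82 [555.2  -1.5] [ 32.1 107.3] 88.3 [251.7 272.8 316.7]
side board 354 [797.2 -76.4] [103.1 159.8] 6.4 [ 2.   7.7 13.6]
side meter 492 [374.9 348.9] [ 87.  195.8] 41.3 [22.6 32.3 38. ]
300 -200 205 12.5
500 250 166 -2.1
450 100 142 -1.7
680 -100 29 -2.5
600 0 267 256.7
side grip 301 [549.9   3.4] [118.5  36.9] 0.7 [252.3 297.6 318. ]
```

View pics/w.png

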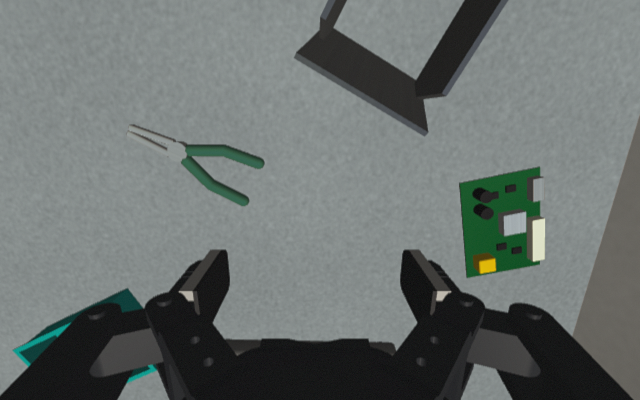

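```bash
cat >> h.py <<'E'
def wcloud(c,st):
    d=c['depth'];h,w=d.shape;f=h/2/np.tan(np.radians(c['fovy'])/2)
    u,v=np.meshgrid(np.arange(w),np.arange(h))
    P=np.stack([(u-c['cx'])/f*d,(v-c['cy'])/f*d,d],-1)
    M=np.array(c['mount']);P=P@M[:3,:3].T+M[:3,3]
    W=P@rot(st['tool_rot']).as_matrix().T+np.array(st['ee_pos']);W[d<=0]=np.nan
    return W
E
python3 - <<'E'
from h import *
st=bot.read_state();c=bot.read_camera('wrist');W=wcloud(c,st)
print('bench',W[250,320],'board',W[225,513])
th=np.radians(60.8);e=np.array([np.cos(th),np.sin(th)]);n=np.array([-e[1],e[0]])
def rep(nm,q):
    s=(q[:,:2]-[644,200])@e;v=(q[:,:2]-[644,200])@n
    for a,b in((142,160),(160,180),(180,200),(200,218)):
        m=(s<-95)&(q[:,2]>a)&(q[:,2]<b)&(abs(v)<90)
        if m.sum()>4: print(nm,a,m.sum(),'s',np.percentile(s[m],[2,50,98]).round(1),'v',np.percentile(v[m],[0,3,50,97,100]).round(1))
q=W[:150].reshape(-1,3);q=q[np.isfinite(q[:,0])]
rep('wrist',q)
for k in('scene','side'):
    d=np.load(k+'_pc.npz')['p'];rep(k,d)
# direction of nose top edge from wrist
t=q[(q[:,2]>195)&(((q[:,:2]-[644,200])@e)<-110)]
r=cv2.minAreaRect(t[:,:2].astype(np.float32));print(r)
E
```

```text
bench [ 557.69127768 -110.99064112    0.84567716] board [805.87838624 -65.1597494   21.86306459]
wrist 142 806 s [-108.1 -103.7  -97.4] v [-32.6 -31.3   2.5  36.6  37.2]
wrist 160 1459 s [-118.1 -112.6  -96.4] v [-37.2 -31.6  -0.1  36.9  42.4]
wrist 180 2223 s [-128.1 -121.9  -97.1] v [-37.7 -34.   -1.3  39.8  42.6]
wrist 200 3356 s [-137.8 -131.8  -97. ] v [-37.6 -34.1  -2.8  39.6  42.7]
scene 142 222 s [-1225.4 -1210.5   -99. ] v [-89.6 -83.6 -10.6  80.2  89.7]
scene 160 695 s [-1349.7 -1222.8  -100.7] v [-89.8 -84.4   3.6  83.1  89.8]
scene 180 950 s [-1346.3 -1267.2  -103.6] v [-89.7 -84.1  -5.1  82.7  90. ]
scene 200 134 s [-139.9 -131.4  -96.8] v [-38.5 -37.1   0.7  40.1  42.9]
side 142 164 s [-2439.5 -1206.7   -96.8] v [-87.4 -79.9  -9.   75.   89.7]
side 160 695 s [-2426.3 -1239.5  -101.1] v [-89.4 -83.   -1.3  83.8  89.9]
side 180 578 s [-2427.4 -1258.9   -99. ] v [-89.2 -82.1  -8.3  82.5  89.8]
side 200 173 s [-2428.9  -135.5   -96.7] v [-89.2 -83.3 -15.5  47.7  49.7]
((581.2781372070312, 92.89820861816406), (28.139019012451172, 80.31846618652344), 60.82685089111328)
```

```bash
cat >> h.py <<'E'
O=np.array([643.,202.,0]); TH=60.8; PC=np.array([567.4,-364.1,55.]); PT=18.8; SC=np.array([564.,-359.,55.])
G=np.array([-101.,0,31.])   # grip point in pan axes
LEAN=40; SGN=-1
def tq(th,lean=None,sgn=None):
    a=np.radians(lean or LEAN);t=np.radians(th);sgn=sgn or SGN
    e=np.array([np.cos(t),np.sin(t),0]);k=np.array([0,0,1.])
    z=np.sin(a)*e-np.cos(a)*k; x=sgn*(np.cos(a)*e+np.sin(a)*k); y=np.cross(z,x)
    return quat(R.from_matrix(np.stack([x,y,z],1))),z
def panpose(c,th,g=None):   # TCP pose for pan centre c, heading th
    t=np.radians(th);g=G if g is None else g
    Rz=np.array([[np.cos(t),-np.sin(t),0],[np.sin(t),np.cos(t),0],[0,0,1]])
    return np.array(c)+Rz@g
def chute(x,y,z):
    t=np.radians(TH);return O+np.array([np.cos(t)*x-np.sin(t)*y,np.sin(t)*x+np.cos(t)*y,z])
E
python3 - <<'E'
from h import *
for sgn in(1,-1):
  for lean in (35,40,45):
    q,z=tq(PT,lean,sgn);g=panpose(PC,PT)
    q2,z2=tq(TH,lean,sgn)
    L=[('pre',g-120*z,q),('grip',g,q),('lift',g+[0,0,100],q),('ap',panpose(chute(-270,0,62),TH),q2),('in',panpose(chute(-70,0,62),TH),q2),('push',panpose(chute(-30,0,62),TH),q2)]
    for n,p,qq in L:
        r=bot.ik(p,qq); print(sgn,lean,n,p.round(0),None if r is None else np.round(r,2))
E
```

```text
1 35 pre [ 407. -419.  184.] [-1.09  0.39  1.66  0.69  1.09 -0.17]
1 35 grip [ 472. -397.   86.] [-0.96  0.57  1.66  0.79  0.89 -0.22]
1 35 lift [ 472. -397.  186.] [-0.96  0.43  1.6   0.69  1.04 -0.06]
1 35 ap [ 462. -122.   93.] [-0.61  0.39  1.93  0.73  1.03 -0.56]
1 35 in [560.  53.  93.] [-0.19  0.46  1.83  0.83  0.84 -0.25]
1 35 push [579.  88.  93.] [-0.12  0.49  1.78  0.83  0.81 -0.18]
1 40 pre [ 399. -422.  178.] [-1.13  0.41  1.69  0.79  1.11 -0.28]
1 40 grip [ 472. -397.   86.] [-0.99  0.59  1.67  0.9   0.91 -0.34]
1 40 lift [ 472. -397.  186.] [-0.99  0.43  1.63  0.8   1.04 -0.16]
1 40 ap [ 462. -122.   93.] [-0.65  0.42  1.93  0.81  1.08 -0.64]
1 40 in [560.  53.  93.] [-0.22  0.47  1.85  0.95  0.86 -0.37]
1 40 push [579.  88.  93.] [-0.15  0.5   1.8   0.96  0.82 -0.31]
1 45 pre [ 391. -424.  171.] [-1.17  0.43  1.71  0.89  1.13 -0.38]
1 45 grip [ 472. -397.   86.] [-1.02  0.6   1.69  1.02  0.95 -0.44]
1 45 lift [ 472. -397.  186.] [-1.02  0.44  1.65  0.91  1.06 -0.25]
1 45 ap [ 462. -122.   93.] [-0.68  0.45  1.93  0.88  1.13 -0.71]
1 45 in [560.  53.  93.] [-0.25  0.49  1.86  1.07  0.9  -0.49]
1 45 push [579.  88.  93.] [-0.18  0.51  1.82  1.09  0.86 -0.44]
-1 35 pre [ 407. -419.  184.] None
-1 35 grip [ 472. -397.   86.] None
-1 35 lift [ 472. -397.  186.] None
-1 35 ap [ 462. -122.   93.] None
-1 35 in [560.  53.  93.] None
-1 35 push [579.  88.  93.] None
-1 40 pre [ 399. -422.  178.] None
-1 40 grip [ 472. -397.   86.] None
-1 40 lift [ 472. -397.  186.] None
-1 40 ap [ 462. -122.   93.] [-0.65  0.42  1.93  0.81  1.08  2.5 ]
-1 40 in [560.  53.  93.] None
-1 40 push [579.  88.  93.] None
-1 45 pre [ 391. -424.  171.] None
-1 45 grip [ 472. -397.   86.] None
-1 45 lift [ 472. -397.  186.] None
-1 45 ap [ 462. -122.   93.] [-0.68  0.45  1.93  0.88  1.13  2.43]
-1 45 in [560.  53.  93.] None
-1 45 push [579.  88.  93.] None
```

```bash
sed -i 's/LEAN=40; SGN=-1/LEAN=45; SGN=1/' h.py; python3 - <<'E'
from h import *
q,z=tq(PT);g=panpose(PC,PT)
bot.move_gripper(60)
bot.move_to(list(g-120*z+[0,0,15]),q)
st=bot.read_state();c=bot.read_camera('wrist');W=wcloud(c,st);cv2.imwrite('pics/w2.png',c['image']);np.save('W2.npy',W)
print(st['clock'],st['ee_pos'],st['grip_width'])
t=np.radians(PT);e=np.array([np.cos(t),np.sin(t)]);n=np.array([-e[1],e[0]])
q=W.reshape(-1,3);q=q[np.isfinite(q[:,0])]
s=(q[:,:2]-PC[:2])@e;v=(q[:,:2]-PC[:2])@n
m=(abs(v)<30)&(s<-80)&(s>-130)&(q[:,2]>95)&(q[:,2]<112)
print('handle',m.sum(),np.percentile(s[m],[0,2,98,100]).round(1),np.percentile(v[m],[0,2,50,98,100]).round(1),np.median(q[m][:,2]))
if m.sum()>10: print(cv2.minAreaRect(np.stack([s[m],v[m]],1).astype(np.float32)))
m=(abs(v)<80)&(s>-90)&(s<100)&(q[:,2]>101)&(q[:,2]<111)
print('rim',cv2.minAreaRect(np.stack([s[m],v[m]],1).astype(np.float32)))
E
```

```text
2.25 [ 392.16731765 -423.38091954  186.08549185] 59.749442472026445
handle 640 [-121.5 -120.7  -80.7  -80. ] [-21.5  -3.7   2.3   7.7   8.7] 104.2643313803902
((-100.76373291015625, -6.392160415649414), (30.149742126464844, 41.46344757080078), 89.99494171142578)
rim ((-5.2435760498046875, 1.9408493041992188), (117.25199127197266, 169.47116088867188), 89.84175109863281)
```

View pics/w2.png

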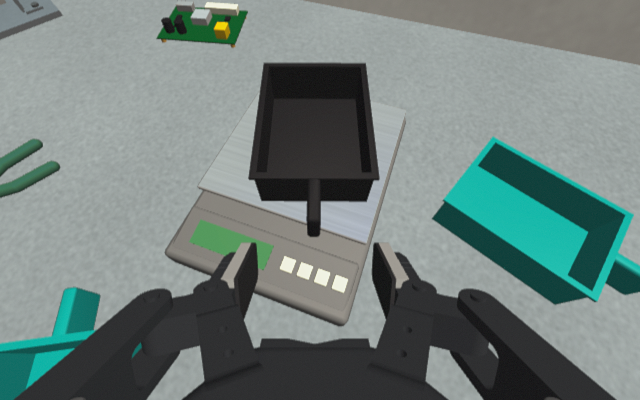

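```bash
sed -i 's/PC=np.array(\[567.4,-364.1,55.\])/PC=np.array([566.7,-362.2,55.])/' h.py; python3 - <<'E'
from h import *
q,z=tq(PT);g=panpose(PC,PT)
print(bot.servo_line(list(g-40*z),q,speed=150), bot.servo_line(list(g),q,speed=60,until_force=12))
print(bot.move_gripper(0,100)); st=bot.read_state();print(st['ee_pos']-g,st['grip_width'],st['grip_force'],st['ft_force'])
bot.servo_line(list(g+[0,0,60]),q,speed=80)
st=bot.read_state();print(st['clock'],st['grip_width'],st['grip_force'],st['ft_force'],st['moment'])
bot.servo_line(list(g+[0,0,110]),q,speed=120)
st=bot.read_state();c=bot.read_camera('wrist');W=wcloud(c,st);cv2.imwrite('pics/w3.png',c['image'])
t=np.radians(PT);e=np.array([np.cos(t),np.sin(t)]);n=np.array([-e[1],e[0]])
p=W.reshape(-1,3);p=p[np.isfinite(p[:,0])]
s=(p[:,:2]-PC[:2])@e;v=(p[:,:2]-PC[:2])@n
m=(abs(v)<80)&(s>-85)&(s<100)&(p[:,2]>195)&(p[:,2]<230)
print('rim',cv2.minAreaRect(np.stack([s[m],v[m]],1).astype(np.float32)))
f=m&(s>65);b=m&(s<-70)&(abs(v)>20)
l=m&(v>50);r=m&(v<-50)
print([ (k.sum(),np.percentile(p[k][:,2],[50,90]).round(1)) for k in(f,b,l,r)])
m=(abs(v)<40)&(s>-60)&(s<60)&(p[:,2]>150)&(p[:,2]<190)
A=np.c_[s[m],v[m],np.ones(m.sum())];print('floor slope,z',np.linalg.lstsq(A,p[m][:,2],rcond=None)[0])
E
```

```text
False False
False
[-0.00140183 -0.21992361  0.30324564] 10.639978454028222 97.3771619796753 [-2.0103701  -0.27373582  3.3446825 ]
5.275 10.993453762723028 97.25463151931763 [ 0.15399136 -0.05715477 -1.86323452] [-0.20174445  0.63226061  0.00824105]
rim ((-2.6934051513671875, 0.4832763671875), (117.96537017822266, 164.59024047851562), 89.75745391845703)
[(np.int64(4817), array([207.8, 214.5])), (np.int64(3753), array([214.2, 215.2])), (np.int64(4878), array([213.9, 215.1])), (np.int64(4745), array([213.7, 214.9]))]
floor slope,z [-1.31116505e-03  1.46970694e-03  1.67554585e+02]
```

View pics/w3.png

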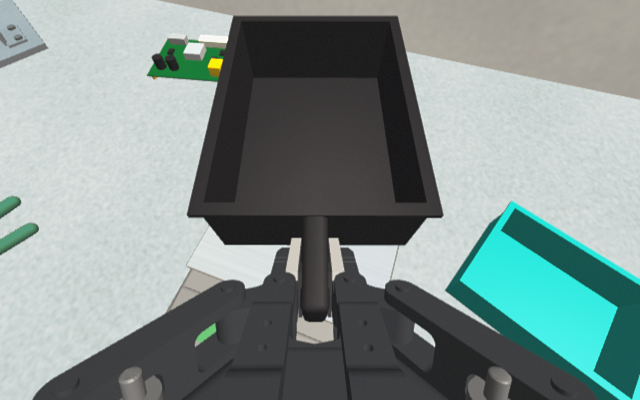

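```bash
python3 - <<'E'
from h import *
q2,z2=tq(TH)
P=lambda x,z=62:list(panpose(chute(x,0,z),TH))
bot.servo_line(P(-280,120),q2,speed=180)
bot.servo_line(P(-260,62),q2,speed=150)
bot.servo_line(P(-85),q2,speed=120)
st=bot.read_state();f0=st['ft_force'];print(st['clock'],f0,st['moment'])
hit=bot.servo_line(P(-45),q2,speed=25,until_force=1.3)
st=bot.read_state();print(hit,st['clock'],st['ft_force']-f0)
t=np.radians(TH);e=np.array([np.cos(t),np.sin(t),0]);off=(st['ee_pos']-panpose(chute(0,0,62),TH))
print('pan x',off@e,off)
c=bot.read_camera('scene');cv2.imwrite('pics/s1.png',cv2.resize(c['image'][140:320,300:540],None,fx=3,fy=3))
E
```

```text
9.7 [ 0.5673086   0.46227046 -0.43994917] [-0.61671967  0.31277046 -0.0503418 ]
True 10.6667 [-0.90020757 -0.66561604  0.10734485]
pan x -61.441679986330705 [-30.24599667 -53.48229765  -0.55617926]
```

View pics/s1.png

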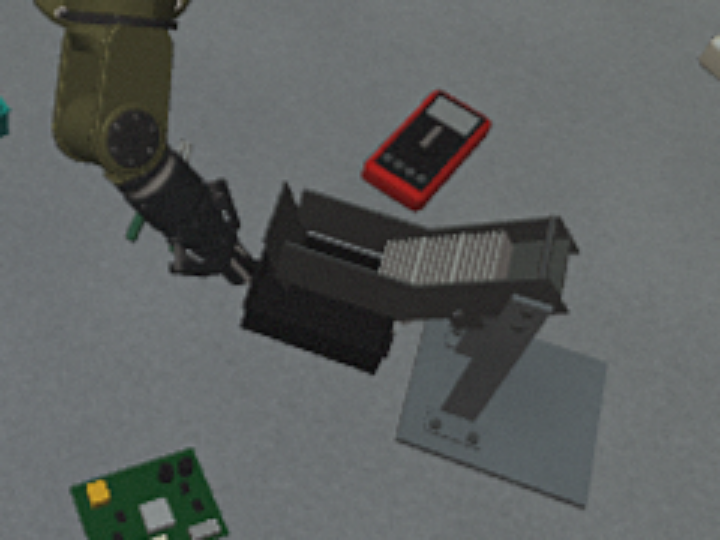

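```bash
python3 - <<'E'
from h import *
q2,z2=tq(TH)
P=lambda x,z=62:list(panpose(chute(x,0,z),TH))
t=np.radians(TH);e=np.array([np.cos(t),np.sin(t),0])
f0=np.array([.567,.462,-.44])
for x in(-45,-32.5):
    r=bot.servo_line(P(x),q2,speed=40); st=bot.read_state();print(x,r,st['clock'],(st['ft_force']-f0)@e,(st['ft_force']-f0)[2])
for i in range(4):
    bot.dwell(.5);st=bot.read_state();print(st['clock'],(st['ft_force']-f0)@e,(st['ft_force']-f0)[2],st['moment'].round(2))
c=bot.read_camera('scene');cv2.imwrite('pics/s2.png',cv2.resize(c['image'][140:320,300:540],None,fx=3,fy=3))
E
```

```text
-45 False 11.2917 -3.916020459298664 -0.6157664572274282
-32.5 False 11.7583 -3.528664003389813 -3.2287877993663203
12.2583 -4.120733023557641 -4.305904917679643 [-1.56  0.91  0.14]
12.7583 -3.8595228861787225 -3.6255971597048826 [-1.55  0.96  0.12]
13.2583 -5.115118964790715 -4.7421297859199045 [-1.5   0.85  0.15]
13.7583 -5.410729101251971 -3.516251074807203 [-1.57  0.87  0.13]
```

View pics/s2.png

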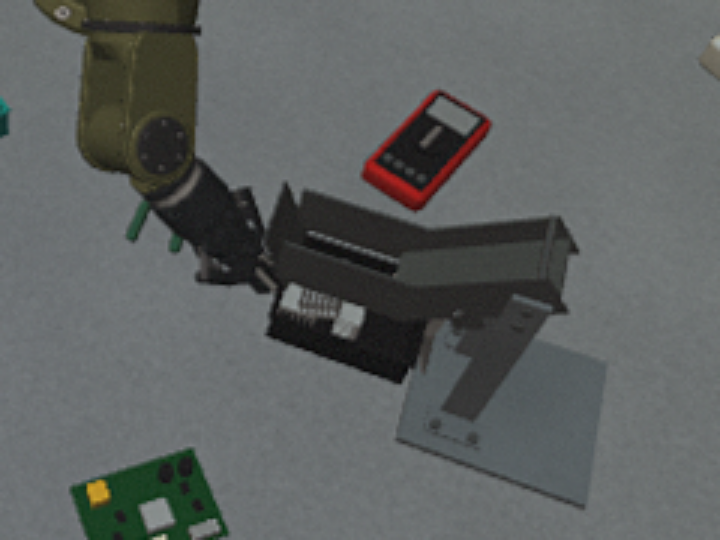

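```bash
python3 - <<'E'
from h import *
q2,z2=tq(TH);q1,_=tq(PT)
P=lambda x,z=62:list(panpose(chute(x,0,z),TH))
bot.servo_line(P(-55,55),q2,speed=60)
bot.servo_line(P(-62,36),q2,speed=60)
print(bot.servo_line(P(-270,40),q2,speed=100,until_force=12))
st=bot.read_state();print(st['clock'],st['ft_force'],st['moment'])
bot.servo_line(P(-290,130),q2,speed=100)
C=SC.copy();C[2]=130
bot.servo_line(list(panpose(C,PT)),q1,speed=130)
st=bot.read_state();c=bot.read_camera('wrist');W=wcloud(c,st);cv2.imwrite('pics/w4.png',c['image']);np.save('W4.npy',W)
print(st['clock'],st['ee_pos']-panpose(C,PT),st['grip_width'])
t=np.radians(PT);e=np.array([np.cos(t),np.sin(t)]);n=np.array([-e[1],e[0]])
p=W.reshape(-1,3);p=p[np.isfinite(p[:,0])]
s=(p[:,:2]-SC[:2])@e;v=(p[:,:2]-SC[:2])@n
for k in((s>70)&(s<78)&(abs(v)<50),(s<-70)&(s>-78)&(abs(v)>15)&(abs(v)<50),(v>51)&(v<58)&(abs(s)<70),(v<-51)&(v>-58)&(abs(s)<70)):
    k=k&(p[:,2]>165)&(p[:,2]<200);print(k.sum(),np.percentile(p[k][:,2],[80,95]).round(1) if k.sum() else 0)
E
```

```text
False
17.0667 [ 0.15086483  0.18218722 -2.94864255] [-0.84585471  0.51009948  0.01406262]
20.2333 [0.08078621 0.32020282 0.03720731] 10.860232431645828
3500 [179.5 180.2]
2200 [180.6 181.1]
3402 [180.2 180.7]
3620 [180.2 180.7]
```

View pics/w4.png

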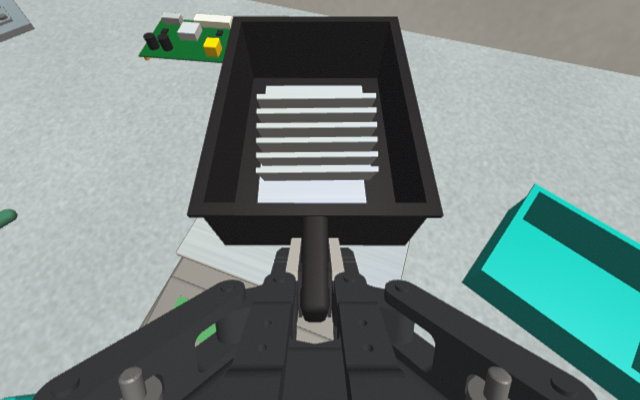

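```bash
python3 - <<'E'
from h import *
q1,z1=tq(PT)
A=lambda h:list(panpose([SC[0],SC[1],h],PT))
bot.servo_line(A(62),q1,speed=80)
bot.dwell(.2)
print(bot.servo_line(A(52),q1,speed=12,until_force=3)); st=bot.read_state();print(st['clock'],st['ee_pos']-np.array(A(55)),st['ft_force'])
bot.move_gripper(40); bot.dwell(.3)
st=bot.read_state();p=st['ee_pos'];print(st['grip_width'],st['ft_force'])
bot.servo_line(list(p-130*z1),q1,speed=90)
bot.dwell(.3)
st=bot.read_state();c=bot.read_camera('wrist');W=wcloud(c,st);cv2.imwrite('pics/w5.png',c['image'])
c2=bot.read_camera('scene');print(st['clock'],st['ft_force'])
t=np.radians(PT);e=np.array([np.cos(t),np.sin(t)]);n=np.array([-e[1],e[0]])
for W in(W,cloud(c2)):
    p=W.reshape(-1,3);p=p[np.isfinite(p[:,0])]
    s=(p[:,:2]-SC[:2])@e;v=(p[:,:2]-SC[:2])@n
    m=(abs(v)<85)&(s>-90)&(s<110)&(p[:,2]>101)&(p[:,2]<112)
    print('rim',cv2.minAreaRect(np.stack([s[m],v[m]],1).astype(np.float32)),np.median(p[m][:,2]))
im=cv2.resize(c['image'],(480,300));im2=cv2.resize(c2['image'],(480,300))
cv2.imwrite('pics/f.png',np.vstack([im,im2]))
E
```

```text
True
22.075 [-0.01670562  0.00634485  0.25984358] [-0.77506135  0.52437948  4.59487781]
39.82551545807593 [-0.04771214 -1.21528379  0.75652382]
24.6583 [ 0.48029723 -0.16957129  0.00590951]
rim ((-5.581352233886719, 0.5528335571289062), (117.41798400878906, 168.81710815429688), 89.83386993408203) 105.69348053017077
rim ((-4.5572967529296875, -1.1368370056152344), (164.3990020751953, 117.05718231201172), 0.022860202938318253) 106.02188240768396
```

View pics/f.png

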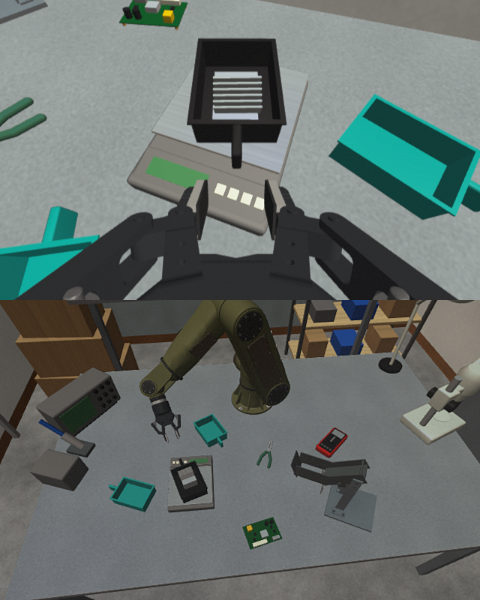

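The pan stands level in the middle of the scale with the pile of heatsinks inside. The chute is empty, nothing lies on the bench, and the bystanders look unmoved.

```bash
python3 -c "
from rig import bot
print(bot.finish_job())"
```

```text
the job is handed in; nothing more can be done
None
```

I handed the job in at about 25 s: the pan stands level and released near the middle of the scale, and I take all three heatsinks to be in it, since the chute is empty and none lie on the bench (one in the pile is only partly visible); the multimeter, pliers and circuit board look unmoved, and the hand-in returned no verdict.

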